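Change over kettle and teapot on the hot plate and put out the full sugar tin

ROBOT

A 7-joint arm with a two-finger parallel gripper is mounted at the origin on the work surface. World frame = base frame: x ahead of the robot, y to its left, z up, the work surface at z = 0. Lengths are in m, angles in degrees, forces in N, time in s.
With the tool pointing down it reaches from about 0.425 to 0.875 m from the base axis. Payload 4.7 kg.
Tool frame: the origin (TCP) lies on the centre line of the jaws, within the pads' length; the fingertips stand 8 mm ahead of it and the grasp point (between the pads) lies 11 mm behind it; z points along the fingers, y is the direction in which the jaws open and shut (so a half turn about z gives the same grasp; the last joint's range is limited). The gripper opens to 87 mm and grips with 3 to 60 N. Pads are 19 mm wide; open, the fingers measure 117 mm over their backs; the gripper's body (75 mm by 190 mm) begins 51 mm behind the grasp point.
Start: joints at [-74.307, 18.392, -4.016, 83.108, 1.295, 78.541, -3.26], TCP at [0.167, 0.628, 0.231] pointing down, gripper open.
Joint ranges: [-163.93, 163.93], [-17.29, 119.83], [-79.2, 71.16], [3.27, 140.29], [-89.18, 269.18], [5.43, 117.66], [-154.24, 154.24]. Speed limits (degrees/s): [147.25, 147.25, 180, 180, 180, 180, 180].

INTERFACE

Orientations are given as [roll, pitch, yaw] about the fixed x, y, z axes, in that order (R = Rz(yaw) Ry(pitch) Rx(roll)).
In Python, from cell import env gives the robot as it stands. The module is installed in compiled form; this text tells all that it offers.
- The arm moves only by the tool move_arm, never from a script. Its argument "steps" is a list of rows, each a list of 2 entries, a list of its own where there are three numbers: the shift along the tool's x, y, z in m, then the turn about the tool's z in rad. A call has 1 to 20 rows; each row is the pose to reach, as a shift and turn from the pose commanded when the call began, along the tool's axes at that moment; what a row does not reach only later rows make up. A row lasts 1/8 s, in which the tool goes at most 62.5 mm and 10.7 degrees, less where a joint would pass 70% of its speed; a pose out of reach is approached as far as the arm can. A call with a gripper value outside its range is refused whole. "hand" is the closure, from -1 (fully open) to 1 (shut), set as the call begins (left out, the last holds). The fingers move at their own pace and stop on an object; "squeeze" is the grip in N (left out, the last holds). Time passes only in rows, so rows that repeat a pose let the fingers close. It gives the time, the measured TCP pose, the force and the opening at its end, in the units of the state.
- env.get_obs(): the state, without advancing time (a new reading comes with each control period).
- env.read_camera(name): name is "scene" or "top" or "wrist"; returns (picture, depth): 400x640x3 uint8, red, green, blue; 400x640 float32, m along the optical axis (not along the pixel's ray), 0 where there is no reading.
- env.calibration(name): a dict with "intrinsics" (3x3 intrinsics, pixels), "position" and "orientation" of the camera in the world; the wrist camera has in their place "mount" (4x4, takes a point from camera to tool coordinates, whose origin is the TCP and whose axes are the flange's). Camera axes: x right, y up, looking along -z (the intrinsics and any distortion apply to the point x, -y, -z); pixel columns grow to the right and rows downward; lengths in m; the calibration is good to about 2 mm. The wrist camera is an equidistant fisheye: a pixel r from the principal point sees the ray r / f radians off the axis. A picture is of the moment at which its call begins: read the wrist's pose just before it. calibration takes no time and is no camera call.
- env.sign_off(): hands the job in, once; it reports no verdict.
Trained networks look in the newest picture that a camera, given by its name, has taken for a name from the list of things; names that differ only in an ending like _2 or _b are one class to them, and where a whole thing is asked for, a point or a joint stands for the part that bears it (a point fixed in the world has none). Each returns a list of dicts, best first, with "conf" (0 to 1); they miss things now and then, are a little off and sometimes report something else, mostly with a low value. They report only what shows in the picture. A call takes as long as a camera call. They do not tell look-alikes from the thing itself.
- env.cut_out(camera, query): "region" (400x640 bool, what is visible of it) and "uv" ([column, row] in pixels, amid what is visible of it).
The state is a dict: "time_s": time; "qpos": joint angles; "joint_velocities": joint speeds; "effort": joint torques, N m; "tool_pos": TCP position; "tool_rot": TCP orientation; "force": force on the tool from outside, world axes, zero at the start; "wrist_torque": the same for the moment, N m; "grip_width": finger opening in m.
Only numpy, scipy, OpenCV 4.12 (cv2) and the standard library are available. Lean on these libraries where they do the work, as an engineer would, in place of code of your own. Each camera call takes 0.05 s, during which the arm holds its last target. There are 200 camera calls.

TASK

Get the tea table ready: the kettle standing on the hot plate and the teapot standing on the round trivet must change places, each stood upright in the middle of the other's place, and because hot pots may not stand on the tablecloth, park the first one you move in the middle of the square cork mat meanwhile. Turn the hot plate's dial to 1, the keep-warm mark, which is the first and shortest tick clockwise from the round off dot. The sugar tins look alike but just one is still full: lift them in turn to find the heavy one and stand that one upright on the serving tray, setting any empty ones back down where they stood, and do not tip over anything.

Things in the scene. Friction and masses are not known exactly. Their poses are not given: they have to be found in the camera images.
- kettle_grip (a point): steel kettle, body 128 mm diameter, spout reaching 106 mm from the axis along its +x; this point is the middle of its overhead handle bar (black, 104 mm long along its own x, 20 mm wide along y, 18 mm high), exactly above the centre of the base and 155 mm above the underside; lid knob top is 111 mm above the underside. About 0.55 kg; hangs level from the bar; z up
- teapot_grip (a point): white ceramic teapot, 120 mm diameter, spout reaching 97 mm from the axis along its +x; this point is the middle of its overhead handle bar (light wood, 92 mm long along its own x, 18 mm wide along y, 18 mm high), exactly above the centre of the base and 133 mm above the underside; lid knob top is 93 mm above the underside. About 0.45 kg; hangs level from the bar; z up
- plate_top (a point): centre of the hot plate's round cast cooking disc, on its top face (disc 156 mm diameter, 72 mm above the table). The hot plate is fixed: a white box 290 mm (its x, deep) by 230 mm (its y, wide), 60 mm high, with a black control strip along the front (-x side, towards the robot); axes as the box, x to the back
- trivet_top (a point): centre of the top face of the round dark steel trivet (150 mm diameter, top 14 mm above the table, fixed)
- corkmat_top (a point): centre of the top face of the square cork mat (165 mm, top 7 mm above the table, fixed)
- tray: small wooden serving tray, fixed, 180 mm (its x) by 220 mm (its y), floor 5 mm thick, rim 14 mm high and 5 mm thick; origin at the centre of its underside; x points away from the robot, two upturned tea glasses stand on the far half (+x), the near half is free
- tray_clear (a point): point on the tray floor (5 mm above the table) in the middle of its free near half, a good place for a tin
- dial (a joint): angle of the hot plate's dial in rad, growing clockwise seen from above: 0 = off (pointer at the round white dot, towards the disc), then a notch with a white tick every 0.5236 rad (30 degrees): mark 1 at 0.524, 2 at 1.047, .. 6 at 3.142, the ticks growing longer. It clicks into the nearest notch when let go; stops at 0 and 3.142. Some 0.06 N m turn it from notch to notch
- dial_grip (a point): point on the dial's axis where its bar grip is best pinched, 92 mm above the table: a grey bar 46 mm long (this point's x, +x being the pointer end with the white line), 12 mm wide (y), from 67 to 100 mm above the table, standing on a skirt 48 mm in diameter whose top is 67 mm above the table; the axis is 153 mm in front of the centre of the cooking disc
- tin_a_mid (a point): one of three or four outwardly identical round closed aluminium sugar tins (62 mm diameter, 85 mm high, lid pressed on tight), standing on or near the white paper mat; this point is its centre, half-way up; z up along the tin. An empty tin weighs about 90 g, the full one about 330 g (each within 10 %). None at the start means this tin is not there
- tin_b_mid (a point): one of three or four outwardly identical round closed aluminium sugar tins (62 mm diameter, 85 mm high, lid pressed on tight), standing on or near the white paper mat; this point is its centre, half-way up; z up along the tin. An empty tin weighs about 90 g, the full one about 330 g (each within 10 %). None at the start means this tin is not there
- tin_c_mid (a point): one of three or four outwardly identical round closed aluminium sugar tins (62 mm diameter, 85 mm high, lid pressed on tight), standing on or near the white paper mat; this point is its centre, half-way up; z up along the tin. An empty tin weighs about 90 g, the full one about 330 g (each within 10 %). None at the start means this tin is not there
- tin_d_mid (a point): one of three or four outwardly identical round closed aluminium sugar tins (62 mm diameter, 85 mm high, lid pressed on tight), standing on or near the white paper mat; this point is its centre, half-way up; z up along the tin. An empty tin weighs about 90 g, the full one about 330 g (each within 10 %). None at the start means this tin is not there
- cup_a: a white tea glass standing upside down on the far half of the tray, 62 mm across at its rim (below), 60 mm high; a bystander to leave standing; origin at the centre of its underside
- cup_b: a white tea glass standing upside down on the far half of the tray, 62 mm across at its rim (below), 60 mm high; a bystander to leave standing; origin at the centre of its underside
There are look-alikes about, which are no part of the job. Leave any green or purple look-alike of the part that bears tin_c_mid alone. Leave any green or turquoise look-alike of the part that bears tin_b_mid alone.

How it is judged:
By the outcome, as a careful person would: the job done as asked, in the order asked, and still so for the second after the job is handed in, with the robot touching nothing.
Of tin_c, tin_d only 1 to 2 are there at a start; the rules pass over those that are not, and their reading is None.
At some moment in a run one of kettle, teapot, tin_a, tin_b, tin_c, tin_d may be knocked a few centimetres aside while the robot is not near it.
It also fails if it takes over 210 s, if anything falls off the work surface, if the arm or the gripper's body presses on something with over 40 N, if the wrist force passes 120 N, or if a joint passes its speed limit or range.

## Working session

There is one attempt and no reset: what is moved stays moved. The work goes in short steps, Python scripts to look and compute and a tool call to move; the robot and the scene stay as the last step left them, time stands still between calls to the robot, and variables do not carry over. Pictures are saved under pics/ and viewed, about 12 in all and at most 16, crops included, and the job is handed in when it is done.

Besides the shell and the picture viewer there is one more tool, called after "Request:" by a JSON object that holds its "method" and its "body", one argument or row to a line. move_arm: Moves the arm, as the interface text tells. Its arguments: {"type":"object","properties":{"steps":{"type":"array"},"hand":{"type":"number"},"squeeze":{"type":"number"}},"required":["steps"]}

```bash
mkdir -p pics; cat > h.py <<'E'
import numpy as np, cv2
from scipy.spatial.transform import Rotation as R
from cell import env
def cam(name):
    c=env.calibration(name); return c
def Rm(o):
    o=np.array(o,float)
    return o if o.shape==(3,3) else R.from_euler('xyz',o,degrees=True).as_matrix()
def cloud(name,depth):
    "world points per pixel for fixed cams"
    c=env.calibration(name);K=np.array(c['intrinsics']);v,u=np.mgrid[:400,:640]
    x=(u-K[0,2])/K[0,0]*depth;y=(v-K[1,2])/K[1,1]*depth
    p=np.stack([x,-y,-depth],-1)
    return p@Rm(c['orientation']).T+np.array(c['position'])
E
python3 - <<'E'
from h import *
o=env.get_obs();print(o)
for n in('scene','top','wrist'):
    print(n,env.calibration(n))
    p,d=env.read_camera(n);cv2.imwrite(f'pics/{n}0.png',p[:,:,::-1]);np.save(f'{n}0.npy',d);print((d==0).mean())
E
```

```text
{'time_s': 0.0, 'qpos': array([-74.30711085,  18.44047792,  -4.01584234,  83.17707109,
         1.295655  ,  78.54134807,  -3.26034355]), 'joint_velocities': array([-0.04549546, -0.07066806, -0.01074848, -0.04245059, -0.06139551,
        0.04083956,  0.01437812]), 'effort': array([ 2.62174963e-04, -4.91278625e+01, -4.03711153e-01, -3.12537718e+01,
       -6.39635813e-02,  4.33050294e-02,  1.68284414e-04]), 'tool_pos': array([0.16687799, 0.62763294, 0.22942648]), 'tool_rot': array([-1.79886389e+02,  6.43164929e-03,  1.65116997e+02]), 'force': array([ 0.18603377, -0.02655653, -0.29750912]), 'wrist_torque': array([-0.01491008,  0.01677952, -0.02083931]), 'grip_width': 0.08686181549789182}
scene {'intrinsics': array([[507.3978061 ,   0.        , 317.60729961],
       [  0.        , 507.3978061 , 194.11872321],
       [  0.        ,   0.        ,   1.        ]]), 'position': array([ 0.83055426, -0.57859266,  1.27824584]), 'orientation': array([29.67727999, -0.5032993 , 38.93715076])}
0.003953125
top {'intrinsics': array([[381.81380769,   0.        , 324.75814518],
       [  0.        , 381.81380769, 205.3847141 ],
       [  0.        ,   0.        ,   1.        ]]), 'position': array([ 0.3019503 , -0.06308191,  1.36484809]), 'orientation': array([  6.09101123,   0.24946258, -89.69050236])}
0.004
wrist {'intrinsics': array([[309.70691629,   0.        , 321.08593339],
       [  0.        , 309.70691629, 203.87070462],
       [  0.        ,   0.        ,   1.        ]]), 'mount': array([[-4.72802379e-04,  9.68232022e-01,  2.50053049e-01,
         6.80140381e-02],
       [ 9.99999795e-01,  5.65606552e-04, -2.99280871e-04,
         6.61959789e-05],
       [-4.31204966e-04,  2.50052856e-01, -9.68232092e-01,
        -1.54493088e-01],
       [ 0.00000000e+00,  0.00000000e+00,  0.00000000e+00,
         1.00000000e+00]])}
0.04150390625
```

View pics/top0.png

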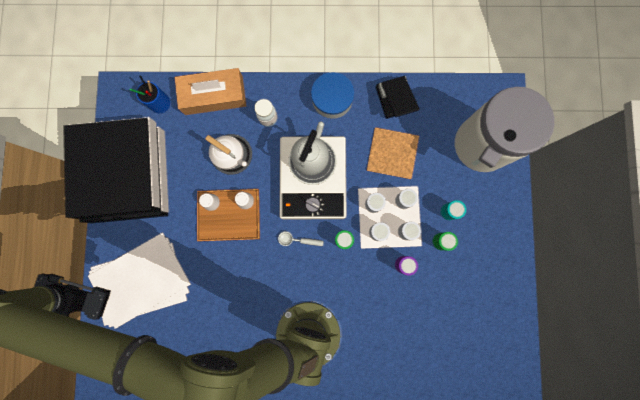

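View pics/scene0.png

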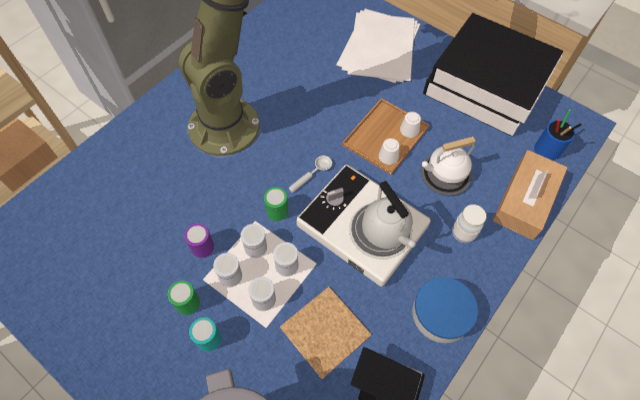

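```bash
python3 - <<'E'
from h import *
P=0
for n in('top','scene'):
    p,d=env.read_camera(n);W=cloud(n,d);np.save(n+'W.npy',W)
    for q in('kettle_grip','teapot_grip','tin_a_mid','tray','dial_grip','dial','cup_a','plate_top','trivet_top','corkmat_top','tray_clear'):
        for r in env.cut_out(n,q):
            m=r['region'].astype(bool)&(d>0)
            if m.sum()<5: continue
            w=W[m];zt=np.percentile(w[:,2],97);t=w[w[:,2]>zt-.008]
            print(n,q,round(r['conf'],2),np.round(r['uv']),m.sum(),'med',np.median(w,0).round(3),'ztop',zt.round(3),'topc',((t.min(0)+t.max(0))/2).round(3)[:2],t.mean(0).round(3)[:2], np.median(p[m],0))
E
```

```text
top kettle_grip 0.73 [310. 155.] 1313 med [ 0.597 -0.012  0.154] ztop 0.235 topc [ 0.605 -0.004] [ 0.605 -0.004] [152. 151. 141.]
top teapot_grip 0.84 [224. 154.] 975 med [0.617 0.283 0.081] ztop 0.156 topc [0.628 0.293] [0.629 0.293] [223. 213. 200.]
top tin_a_mid 0.89 [410. 199.] 362 med [ 0.462 -0.332  0.083] ztop 0.088 topc [ 0.467 -0.338] [ 0.466 -0.337] [214. 212. 198.]
top tin_a_mid 0.52 [309. 205.] 134 med [ 0.442 -0.013  0.068] ztop 0.102 topc [ 0.445 -0.014] [ 0.444 -0.014] [146.  139.  140.5]
top tray 0.67 [411. 227.] 360 med [ 0.357 -0.34   0.083] ztop 0.089 topc [ 0.356 -0.345] [ 0.356 -0.345] [216. 214. 200.]
top tray 0.62 [228. 221.] 2604 med [0.397 0.291 0.004] ztop 0.015 topc [0.413 0.289] [0.411 0.29 ] [180. 116.  60.]
top dial_grip 0.5 [312. 205.] 146 med [ 0.442 -0.013  0.068] ztop 0.102 topc [ 0.445 -0.014] [ 0.444 -0.013] [145.5 139.  140. ]
top dial 0.57 [310. 207.] 138 med [ 0.441 -0.014  0.068] ztop 0.102 topc [ 0.443 -0.016] [ 0.443 -0.015] [146.  139.  140.5]
top cup_a 0.73 [207. 198.] 286 med [0.454 0.344 0.06 ] ztop 0.069 topc [0.456 0.353] [0.456 0.352] 
[... 2201 characters left out ...]
  0.059] ztop 0.076 topc [ 0.567 -0.014] [ 0.564 -0.045] [180. 170. 161.]
scene trivet_top 0.63 [444. 183.] 649 med [0.658 0.244 0.013] ztop 0.019 topc [0.635 0.266] [0.652 0.248] [91. 90. 91.]
scene trivet_top 0.24 [453. 160.] 1490 med [0.637 0.27  0.082] ztop 0.155 topc [0.633 0.291] [0.633 0.291] [212. 201. 194.]
scene corkmat_top 0.7 [326. 331.] 4338 med [ 0.647 -0.305  0.006] ztop 0.01 topc [ 0.644 -0.303] [ 0.646 -0.304] [195. 153. 111.]
scene corkmat_top 0.2 [353. 226.] 6429 med [ 0.517 -0.06   0.059] ztop 0.075 topc [ 0.548 -0.003] [ 0.565 -0.046] [180. 171. 161.]
scene tray_clear 0.65 [379. 135.] 2747 med [0.395 0.287 0.004] ztop 0.014 topc [0.414 0.289] [0.41 0.28] [180. 128.  83.]
```

The top view shows four plain tins on the paper, at about (376,202), (407,199), (380,231) and (410,231). The green, turquoise and purple rings around them are look-alikes. The kettle is at (312,158), the teapot at (230,152), the cork at (393,153) and the tray at (228,215). The scene view agrees. Next I'll fit the geometry more precisely.

```bash
cat >> h.py <<'E'
from scipy.optimize import least_squares
def sel(W,c,r,z0,z1):
    return W[(np.hypot(W[...,0]-c[0],W[...,1]-c[1])<r)&(W[...,2]>z0)&(W[...,2]<z1)]
def rect(w):
    (c,s,a)=cv2.minAreaRect((w[:,:2]*1000).astype(np.float32)); 
    if s[0]<s[1]: s=s[::-1];a+=90
    return np.round(c,1),np.round(s,1),round((a+90)%180-90,1)
def circ(w):
    h=cv2.convexHull((w[:,:2]*1000).astype(np.float32))
    c,r=cv2.minEnclosingCircle(h);return np.round(c,1),round(r,1)
E
python3 - <<'E'
from h import *
for n in('top','scene'):
    W=np.load(n+'W.npy');I=cv2.imread(f'pics/{n}0.png')
    print(n,'kbar',rect(sel(W,(.607,-.005),.09,.224,.25)),'tbar',rect(sel(W,(.63,.293),.08,.146,.17)))
    print('dial',rect(sel(W,(.446,-.015),.04,.092,.11)))
    print('box',rect(sel(W,(.54,-.015),.22,.05,.068)))
    w=sel(W,(.6,-.01),.1,.068,.08);print('disc',circ(w),len(w))
    w=sel(W,(.63,.27),.1,.009,.02);print('trivet',circ(w),len(w))
    hsv=cv2.cvtColor(I,cv2.COLOR_BGR2HSV);m=(hsv[...,0]>8)&(hsv[...,0]<22)&(hsv[...,1]>90)
    Wm=np.where(m[...,None],W,np.nan)
    print('cork',rect(sel(Wm,(.643,-.303),.14,-.01,.03)),'tray',rect(sel(Wm,(.4,.29),.17,-.01,.03)))
    print('traytop',rect(sel(Wm,(.4,.29),.17,.010,.03)))
    for c in((.356,-.345),(.468,-.337),(.353,-.242),(.46,-.235)):
        w=sel(W,c,.05,.08,.1);print('tin',circ(w),w[:,:2].mean(0).round(3),len(w))
    print('kettle body',rect(sel(W,(.607,-.005),.14,.1,.2)),'tall', [(np.round(c,2)) for c in []])
I=cv2.imread('pics/top0.png')[170:240,270:360];cv2.imwrite('pics/dial.png',cv2.resize(I,None,fx=7,fy=7,interpolation=cv2.INTER_CUBIC))
E
```

```text
top kbar (array([606. ,  -3.3]), array([102.9,  20.6]), -22.6) tbar (array([629. , 293.3]), array([90.7, 17.1]), 56.4)
dial (array([444.3, -13.7]), array([45. , 11.7]), 61.2)
box (array([541.2, -51.4]), array([307.4, 286.7]), -89.6)
disc (array([596.5, -11.9]), 77.8) 387
trivet (array([635.9, 282.9]), 79.1) 371
cork (array([ 662.6, -306.1]), array([210.7, 163.8]), -11.2) tray (array([413.1, 289.7]), array([221. , 181.2]), -87.9)
traytop (array([412. , 289.2]), array([219.3, 179.1]), -88.1)
tin (array([ 356.1, -345.4]), 31.9) [ 0.356 -0.345] 262
tin (array([ 466.5, -337.4]), 31.3) [ 0.467 -0.337] 258
tin (array([ 352.6, -242.5]), 31.5) [ 0.352 -0.242] 274
tin (array([ 452.4, -228.8]), 31.6) [ 0.452 -0.229] 252
kettle body (array([618. ,  -1.7]), array([149.5, 124.4]), 11.2) tall []
scene kbar (array([610.1,  -4.9]), array([103.4,  22.1]), -23.4) tbar (array([632.1, 293.2]), array([92.1, 21.3]), 56.8)
dial (array([447.8, -14.1]), array([46.3, 13.2]), 63.8)
box (array([522.6, -62.8]), array([336.3, 330.3]), 0.5)
disc (array([604.8,  -6.5]), 85.0) 613
trivet (array([634.5, 282.2]), 75.4) 625
cork (array([ 645. , -299.6]), array([165.8, 163.3]), 78.8) tray (array([413.6, 294.3]), array([235.5, 181.1]), -87.8)
traytop (array([414.1, 288. ]), array([223. , 180.7]), -87.6)
tin (array([ 359.7, -346. ]), 32.1) [ 0.36  -0.347] 455
tin (array([ 470.7, -337.9]), 31.9) [ 0.471 -0.339] 481
tin (array([ 357.2, -243.7]), 32.6) [ 0.357 -0.244] 420
tin (array([ 456.2, -229.6]), 32.1) [ 0.457 -0.231] 437
kettle body (array([622.4, -15.3]), array([141.4, 121. ]), 20.9) tall []
```

View pics/dial.png

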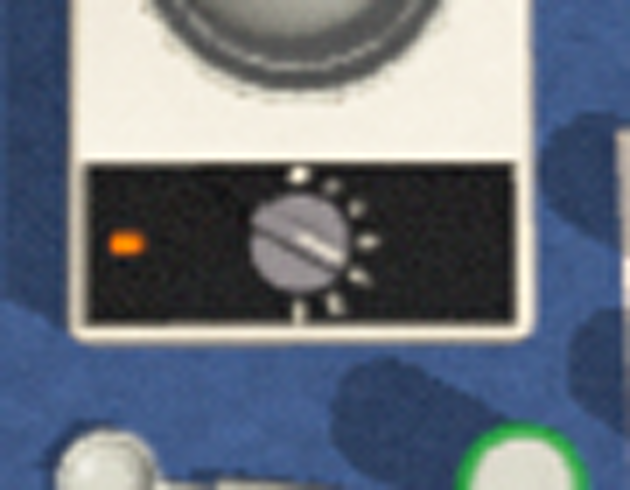

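The pointer reads mark 4, about 120° clockwise, so it needs a 90° turn anticlockwise. The kettle goes first, so I'll head for a viewpoint above it.

```bash
cat >> h.py <<'E'
def d(x,y,z,yaw):
    "tool-frame shift and turn from the measured pose to a tool-down pose"
    o=env.get_obs();p=np.array(o['tool_pos']);a=np.radians(o['tool_rot'][2])
    w=np.array([x,y,z])-p
    tx=np.array([np.cos(a),np.sin(a),0]);ty=np.array([np.sin(a),-np.cos(a),0])
    t=(o['tool_rot'][2]-yaw+180)%360-180
    print('shift',np.round([w@tx,w@ty,-w[2]],4),'turn',round(np.radians(t),3),'| rows >=',int(np.ceil(max(np.linalg.norm(w)/.0625,abs(t)/10.7)))+1)
def wcloud():
    o=env.get_obs();p,dep=env.read_camera('wrist')
    c=env.calibration('wrist');K=np.array(c['intrinsics']);v,u=np.mgrid[:400,:640]
    x=u-K[0,2];y=v-K[1,2];r=np.hypot(x,y)+1e-9;th=r/K[0,0];g=np.where(th<1.4,np.tan(np.minimum(th,1.4)),np.nan)*dep
    q=np.stack([x/r*g,-y/r*g,-dep,np.ones_like(dep)],-1)
    q[dep<=0]=np.nan
    T=np.eye(4);T[:3,:3]=R.from_euler('xyz',o['tool_rot'],degrees=True).as_matrix();T[:3,3]=o['tool_pos']
    return p,(q@(T@np.array(c['mount'])).T)[...,:3]
E
python3 - <<'E'
from h import *
d(.608,-.004,.40,157); d(.167,.628,.40,165)
W=np.load('sceneW.npy')
for z in range(20,160,10):
    w=sel(W,(.63,.292),.13,z/1000+.014-.003,z/1000+.014+.003)
    if len(w)>3: r=np.hypot(w[:,0]-.632,w[:,1]-.293);print(z,np.percentile(r,[10,50,100]).round(3))
E
```

```text
shift [-0.5886 -0.4977 -0.1694] turn 0.142 | rows >= 14
shift [-1.000e-04 -2.000e-04 -1.694e-01] turn 0.002 | rows >= 4
30 [0.056 0.058 0.061]
40 [0.054 0.057 0.072]
50 [0.049 0.053 0.081]
60 [0.041 0.046 0.077]
70 [0.027 0.035 0.094]
80 [0.01  0.02  0.095]
90 [0.002 0.006 0.052]
100 [0.049 0.051 0.055]
110 [0.046 0.049 0.056]
120 [0.041 0.046 0.049]
130 [0.01  0.023 0.046]
140 [0.007 0.023 0.047]
```

Request:
{"method": "move_arm", "body": {
  "steps": [
    [[0, 0, -0.06], 0],
    [[0, 0, -0.12], 0],
    [[0, 0, -0.169], 0],
    [[-0.589, -0.498, -0.169], 0.142],
    [[-0.589, -0.498, -0.169], 0.142],
    [[-0.589, -0.498, -0.169], 0.142],
    [[-0.589, -0.498, -0.169], 0.142],
    [[-0.589, -0.498, -0.169], 0.142],
    [[-0.589, -0.498, -0.169], 0.142],
    [[-0.589, -0.498, -0.169], 0.142],
    [[-0.589, -0.498, -0.169], 0.142],
    [[-0.589, -0.498, -0.169], 0.142],
    [[-0.589, -0.498, -0.169], 0.142],
    [[-0.589, -0.498, -0.169], 0.142],
    [[-0.589, -0.498, -0.169], 0.142],
    [[-0.589, -0.498, -0.169], 0.142],
    [[-0.589, -0.498, -0.169], 0.142],
    [[-0.589, -0.498, -0.169], 0.142],
    [[-0.589, -0.498, -0.169], 0.142]
  ],
  "hand": -1
}}

```text
time_s: 3.72
tool_pos: [0.6079, -0.0025, 0.3998]
tool_rot: [179.9, -0.0, 157.1]
force: [0.1, 0.2, -0.5]
grip_width: 0.0872
```

```bash
python3 - <<'E'
from h import *
p,W=wcloud();cv2.imwrite('pics/w1.png',p[:,:,::-1]);o=env.get_obs();print(o['tool_pos'],o['tool_rot'],o['force'])
print('kbar',rect(sel(W,(.608,-.005),.09,.222,.25)));print('dial',rect(sel(W,(.446,-.015),.04,.092,.11)))
print('disc',circ(sel(W,(.6,-.01),.1,.068,.08)))
w=sel(W,(.6,-.01),.1,.2,.26);print('ztop',np.percentile(w[:,2],[50,95]))
for c in((.356,-.345),(.468,-.337),(.353,-.242),(.46,-.235)):
    w=sel(W,c,.05,.078,.1);print('tin',circ(w) if len(w)>3 else 0,len(w))
E
```

```text
[ 0.60795216 -0.00271641  0.39987511] [ 1.79937234e+02 -3.91681208e-03  1.57130783e+02] [-0.55872856  0.46594494  0.40749853]
kbar (array([608.9,  -3.6]), array([102.2,  18.9]), -22.6)
dial (array([448. , -13.6]), array([46.3, 13.1]), 64.0)
disc (array([600.3, -11.3]), 78.3)
ztop [0.23586764 0.23723583]
tin (array([ 359.7, -345. ]), 32.3) 699
tin (array([ 470. , -336.7]), 32.8) 776
tin (array([ 356. , -242.5]), 32.5) 866
tin (array([ 456.3, -228.7]), 32.2) 979
```

View pics/w1.png

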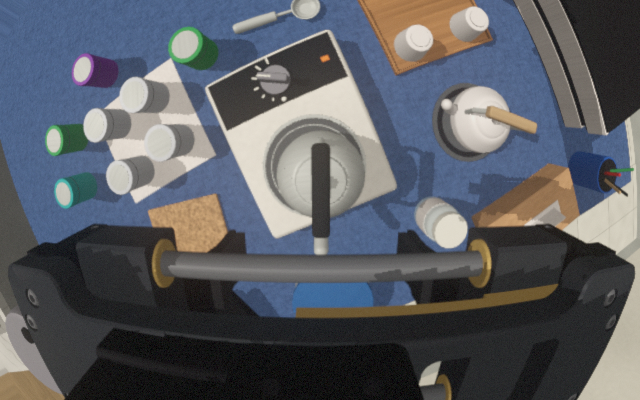

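The kettle is at (320,165) with its black bar vertical in the view, and the fit agrees with the scene camera to 1 mm. Descending to grip it.

Request:
{"method": "move_arm", "body": {
  "steps": [
    [[-0.001, -0.001, 0.06], 0],
    [[-0.001, -0.001, 0.12], 0],
    [[-0.001, -0.001, 0.16], 0],
    [[-0.001, -0.001, 0.184], 0],
    [[-0.001, -0.001, 0.184], 0],
    [[-0.001, -0.001, 0.184], 0]
  ]
}}

```text
time_s: 4.53
tool_pos: [0.6095, -0.0052, 0.2171]
tool_rot: [179.9, 0.1, 157.0]
force: [0.6, 0.4, 0.7]
grip_width: 0.087
```

Request:
{"method": "move_arm", "body": {
  "steps": [
    [[0, 0, 0], 0],
    [[0, 0, 0], 0],
    [[0, 0, 0], 0],
    [[0, 0, 0], 0],
    [[0, 0, 0], 0],
    [[0, 0, 0], 0],
    [[0, 0, 0], 0],
    [[0, 0, 0], 0]
  ],
  "hand": 1,
  "squeeze": 40
}}

```text
time_s: 5.52
tool_pos: [0.6092, -0.0049, 0.2156]
tool_rot: [179.9, 0.0, 157.0]
force: [0.1, 2.0, -0.4]
grip_width: 0.0197
```

Request:
{"method": "move_arm", "body": {
  "steps": [
    [[0, 0, -0.02], 0],
    [[0, 0, -0.05], 0],
    [[0, 0, -0.1], 0],
    [[0, 0, -0.1], 0],
    [[0, 0, -0.1], 0]
  ]
}}

```text
time_s: 6.15
tool_pos: [0.6082, -0.0059, 0.3147]
tool_rot: [-180.0, -0.1, 157.0]
force: [-0.2, -0.1, -6.1]
grip_width: 0.0199
```

```bash
python3 - <<'E'
from h import *
p,d_=env.read_camera('scene');W=cloud('scene',d_);I=p[:,:,::-1]
hsv=cv2.cvtColor(np.ascontiguousarray(I),cv2.COLOR_BGR2HSV);m=(hsv[...,0]>8)&(hsv[...,0]<22)&(hsv[...,1]>90)
w=sel(np.where(m[...,None],W,np.nan),(.645,-.302),.125,-.01,.03)
print('cork',rect(w),w.mean(0))
print('disc',circ(sel(W,(.6,-.01),.085,.066,.08)))
print('around cork tall', [ (z,len(sel(W,(.645,-.302),.14,z,z+.02))) for z in (.03,.05,.07,.1)])
print(env.get_obs()['force'])
E
```

```text
cork (array([ 644.9, -299.3]), array([166.4, 164.1]), 78.9) [ 0.64663358 -0.30258076  0.00560649]
disc (array([601.2, -11.8]), 82.4)
around cork tall [(0.03, 0), (0.05, 0), (0.07, 35), (0.1, 8)]
[-1.0394507  -0.30815959 -5.44579673]
```

```bash
python3 -c "
from h import *
d(.645,-.301,.314,135)"
```

```text
shift [-1.498e-01 -2.572e-01 -1.000e-04] turn 0.384 | rows >= 6
```

Request:
{"method": "move_arm", "body": {
  "steps": [
    [[-0.03, -0.05, 0], 0.06],
    [[-0.06, -0.1, 0], 0.15],
    [[-0.09, -0.15, 0], 0.24],
    [[-0.12, -0.2, 0], 0.32],
    [[-0.14, -0.24, 0], 0.384],
    [[-0.15, -0.257, 0], 0.384],
    [[-0.15, -0.257, 0], 0.384],
    [[-0.15, -0.257, 0], 0.384],
    [[-0.15, -0.257, 0], 0.384]
  ]
}}

```text
time_s: 7.32
tool_pos: [0.647, -0.2985, 0.3153]
tool_rot: [179.9, -0.1, 135.1]
force: [0.4, -0.1, -5.2]
grip_width: 0.0194
```

```bash
python3 -c "
from h import *
d(.645,-.301,.154,135);d(.645,-.301,.150,135)"
```

```text
shift [-0.0003 -0.0032  0.1613] turn 0.003 | rows >= 4
shift [-0.0003 -0.0032  0.1653] turn 0.003 | rows >= 4
```

Request:
{"method": "move_arm", "body": {
  "steps": [
    [[0, -0.003, 0.05], 0],
    [[0, -0.003, 0.1], 0],
    [[0, -0.003, 0.14], 0],
    [[0, -0.003, 0.155], 0],
    [[0, -0.003, 0.16], 0],
    [[0, -0.003, 0.162], 0],
    [[0, -0.003, 0.164], 0],
    [[0, -0.003, 0.164], 0],
    [[0, -0.003, 0.164], 0]
  ]
}}

```text
time_s: 8.45
tool_pos: [0.6445, -0.3032, 0.1521]
tool_rot: [180.0, 0.0, 135.0]
force: [-0.4, -0.0, -6.0]
grip_width: 0.0192
```

Request:
{"method": "move_arm", "body": {
  "steps": [
    [[0, 0, 0.001], 0],
    [[0, 0, 0.002], 0],
    [[0, 0, 0.003], 0],
    [[0, 0, 0.003], 0],
    [[0, 0, 0.003], 0]
  ]
}}

```text
time_s: 9.07
tool_pos: [0.6455, -0.3028, 0.1516]
tool_rot: [179.9, 0.1, 135.0]
force: [-3.4, 2.9, 7.9]
grip_width: 0.0192
```

Request:
{"method": "move_arm", "body": {
  "steps": [
    [[0, 0, -0.001], 0],
    [[0, 0, -0.001], 0],
    [[0, 0, -0.001], 0],
    [[0, 0, -0.001], 0],
    [[0, 0, -0.001], 0],
    [[0, 0, -0.001], 0]
  ],
  "hand": -1
}}

```text
time_s: 9.82
tool_pos: [0.6442, -0.303, 0.1494]
tool_rot: [-180.0, -0.0, 135.0]
force: [0.2, -0.3, -0.1]
grip_width: 0.0717
```

Request:
{"method": "move_arm", "body": {
  "steps": [
    [[0, 0, -0.03], 0],
    [[0, 0, -0.09], 0],
    [[0, 0, -0.15], 0],
    [[0, 0, -0.2], 0],
    [[0, 0, -0.25], 0],
    [[0, 0, -0.25], 0]
  ]
}}

```text
time_s: 10.58
tool_pos: [0.6449, -0.3044, 0.4048]
tool_rot: [179.9, 0.5, 135.0]
force: [0.3, -0.8, 0.1]
grip_width: 0.0871
```

```bash
python3 - <<'E'
from h import *
p,dd=env.read_camera('scene');W=cloud('scene',dd);p1,W1=wcloud();cv2.imwrite('pics/w2.png',p1[:,:,::-1])
for n,V in(('scene',W),('wrist',W1)):
    for nm,c,r,a,b in(('kbar',(.645,-.302),.09,.155,.19),('tbar',(.632,.293),.08,.146,.17)):
        w=sel(V,c,r,a,b);print(n,nm,rect(w) if len(w)>5 else 0)
    print('disc',circ(sel(V,(.6,-.012),.085,.068,.08)),sel(V,(.6,-.012),.085,.068,.08).mean(0))
    w=sel(V,(.447,-.014),.04,.092,.11);print('dial',rect(w) if len(w)>5 else 0)
    bx=sel(V,(.56,-.014),.21,.056,.064)
    if len(bx)>50:print('box',rect(bx),[np.percentile(bx[:,i],[.5,99.5]).round(3) for i in(0,1)])
d(.632,.293,.36,57)
E
```

```text
scene kbar (array([ 645.4, -299.1]), array([104.3,  20.1]), -45.1)
scene tbar (array([631.9, 293. ]), array([93.4, 21.4]), 55.7)
disc (array([601.6, -10.5]), 78.3) [0.60692762 0.00755593 0.07163571]
dial 0
box (array([546.7, -13.1]), array([287.4, 227.5]), 0.4) [array([0.405, 0.689]), array([-0.124,  0.101])]
wrist kbar (array([ 645.4, -297.8]), array([101. ,  19.6]), -45.1)
wrist tbar 0
disc (array([601.1, -12. ]), 78.5) [ 0.60616995 -0.0204765   0.07271803]
dial 0
box (array([555.4, -13.4]), array([268.7, 227.9]), 1.1) [array([0.438, 0.689]), array([-0.126,  0.1  ])]
shift [0.4307 0.4127 0.0396] turn 1.361 | rows >= 11
```

Request:
{"method": "move_arm", "body": {
  "steps": [
    [[0.05, 0.045, 0.0], 0.12],
    [[0.09, 0.085, 0.0], 0.28],
    [[0.13, 0.125, 0.0], 0.44],
    [[0.17, 0.165, 0.0], 0.6],
    [[0.21, 0.2, 0.0], 0.76],
    [[0.25, 0.24, 0.0], 0.92],
    [[0.29, 0.28, 0.01], 1.08],
    [[0.33, 0.315, 0.02], 1.24],
    [[0.37, 0.355, 0.03], 1.361],
    [[0.41, 0.395, 0.04], 1.361],
    [[0.431, 0.413, 0.04], 1.361],
    [[0.431, 0.413, 0.04], 1.361],
    [[0.431, 0.413, 0.04], 1.361]
  ]
}}

```text
time_s: 12.3
tool_pos: [0.6324, 0.2909, 0.3598]
tool_rot: [179.9, 0.1, 56.8]
force: [-0.1, -0.8, 0.5]
grip_width: 0.0873
```

```bash
python3 - <<'E'
from h import *
p1,V=wcloud();cv2.imwrite('pics/w3.png',p1[:,:,::-1])
w=sel(V,(.632,.293),.08,.144,.17);print('tbar',rect(w),w[:,2].mean());S=np.load('sceneW.npy')
w=sel(S,(.632,.293),.17,.1,.4);r=np.hypot(w[:,0]-.632,w[:,1]-.293);w=w[r>.1];print(len(w),w.max(0) if len(w) else 0, w.min(0) if len(w) else 0)
b=sel(S,(.75,.17),.06,.05,.4);print('bottle',b.mean(0),b[:,2].max())
d(.632,.293,.136,56.4)
E
```

```text
tbar (array([633.1, 294.8]), array([90.8, 18.2]), 56.4) 0.15567182538308938
6 [0.76093175 0.18261626 0.11044234] [0.7460113  0.16762534 0.10533093]
bottle [0.77360691 0.14521563 0.09482024] 0.11565937874870258
shift [ 0.0018 -0.0018  0.2242] turn 0.006 | rows >= 5
```

Request:
{"method": "move_arm", "body": {
  "steps": [
    [[0.003, -0.001, 0.06], 0.006],
    [[0.003, -0.001, 0.12], 0.006],
    [[0.003, -0.001, 0.17], 0.006],
    [[0.003, -0.001, 0.21], 0.006],
    [[0.003, -0.001, 0.224], 0.006],
    [[0.003, -0.001, 0.224], 0.006],
    [[0.003, -0.001, 0.224], 0.006]
  ]
}}

```text
time_s: 13.22
tool_pos: [0.6341, 0.2966, 0.1381]
tool_rot: [179.9, -0.2, 56.6]
force: [0.3, -0.2, -0.9]
grip_width: 0.087
```

Request:
{"method": "move_arm", "body": {
  "steps": [
    [[0, 0, 0], 0],
    [[0, 0, 0], 0],
    [[0, 0, 0], 0],
    [[0, 0, 0], 0],
    [[0, 0, 0], 0],
    [[0, 0, 0], 0],
    [[0, 0, 0], 0],
    [[0, 0, 0], 0]
  ],
  "hand": 1
}}

```text
time_s: 14.22
tool_pos: [0.6329, 0.2966, 0.1356]
tool_rot: [180.0, -0.0, 56.6]
force: [1.7, -0.4, 1.6]
grip_width: 0.0177
```

Request:
{"method": "move_arm", "body": {
  "steps": [
    [[0, 0, -0.02], 0],
    [[0, 0, -0.06], 0],
    [[0, 0, -0.12], 0],
    [[0, 0, -0.17], 0],
    [[0, 0, -0.17], 0],
    [[0, 0, -0.17], 0]
  ]
}}

```text
time_s: 14.98
tool_pos: [0.6319, 0.2967, 0.3047]
tool_rot: [-179.9, 0.1, 56.6]
force: [0.0, 0.2, -5.5]
grip_width: 0.0177
```

```bash
python3 - <<'E'
from h import *
print(env.get_obs()['force'])
d(.6013,-.0118,.305,90)
p,dd=env.read_camera('scene');W=cloud('scene',dd)
w=sel(W,(.635,.28),.1,.008,.02);print('trivet',circ(w),w.mean(0))
w=sel(W,(.60,-.0),.16,.2,.5);print('obstacles',len(w))
E
```

```text
[ 0.01166665  0.15794239 -5.50782078]
shift [-0.2745  0.1441 -0.0003] turn -0.582 | rows >= 6
trivet (array([633.5, 283.1]), 77.1) [0.63543905 0.2821264  0.01315435]
obstacles 0
```

Request:
{"method": "move_arm", "body": {
  "steps": [
    [[-0.04, 0.02, 0], -0.08],
    [[-0.085, 0.043, 0], -0.2],
    [[-0.13, 0.067, 0], -0.32],
    [[-0.175, 0.09, 0], -0.44],
    [[-0.22, 0.115, 0], -0.54],
    [[-0.255, 0.133, 0], -0.582],
    [[-0.273, 0.143, 0], -0.582],
    [[-0.273, 0.143, 0], -0.582],
    [[-0.273, 0.143, 0], -0.582],
    [[-0.273, 0.143, 0], -0.582]
  ]
}}

```text
time_s: 16.27
tool_pos: [0.6022, -0.0071, 0.3051]
tool_rot: [-180.0, -0.0, 90.2]
force: [0.3, -0.6, -3.8]
grip_width: 0.0175
```

```bash
python3 - <<'E'
from h import *
d(.6015,-.010,.1936,90)
p1,V=wcloud()
w=sel(V,(.6013,-.0118),.1,.295,.35);print('tbar held',rect(w) if len(w)>5 else 0)
print('disc',circ(sel(V,(.601,-.012),.085,.068,.08)))
E
```

```text
shift [-0.0029 -0.0007  0.1115] turn 0.004 | rows >= 3
tbar held (array([602.7,   5.7]), array([74.8, 37.6]), 73.2)
disc (array([600.8,  19.3]), 71.1)
```

Request:
{"method": "move_arm", "body": {
  "steps": [
    [[-0.003, -0.001, 0.05], 0],
    [[-0.003, -0.001, 0.09], 0],
    [[-0.003, -0.001, 0.105], 0],
    [[-0.003, -0.001, 0.109], 0],
    [[-0.003, -0.001, 0.111], 0],
    [[-0.003, -0.001, 0.113], 0],
    [[-0.003, -0.001, 0.114], 0],
    [[-0.003, -0.001, 0.114], 0]
  ]
}}

```text
time_s: 17.32
tool_pos: [0.6024, -0.0122, 0.1941]
tool_rot: [179.8, -0.1, 90.0]
force: [-1.2, 2.6, 5.1]
grip_width: 0.0176
```

Request:
{"method": "move_arm", "body": {
  "steps": [
    [[0, 0, -0.001], 0],
    [[0, 0, -0.001], 0],
    [[0, 0, -0.001], 0],
    [[0, 0, -0.001], 0],
    [[0, 0, -0.001], 0],
    [[0, 0, -0.001], 0]
  ],
  "hand": -1
}}

```text
time_s: 18.08
tool_pos: [0.601, -0.0128, 0.1925]
tool_rot: [-180.0, 0.0, 90.0]
force: [-0.1, -0.7, 0.2]
grip_width: 0.0697
```

Request:
{"method": "move_arm", "body": {
  "steps": [
    [[0, 0, -0.03], 0],
    [[0, 0, -0.09], 0],
    [[0, 0, -0.15], 0],
    [[0, 0, -0.2], 0],
    [[0, 0, -0.2], 0]
  ]
}}

```text
time_s: 18.7
tool_pos: [0.6026, -0.0136, 0.3969]
tool_rot: [179.6, -0.0, 90.0]
force: [-0.3, -0.3, -0.3]
grip_width: 0.0868
```

```bash
python3 - <<'E'
from h import *
p,dd=env.read_camera('scene');W=cloud('scene',dd);p1,W1=wcloud()
for n,V in(('scene',W),('wrist',W1)):
    for nm,c,r,a,b in(('kbar',(.645,-.30),.1,.155,.19),('tbar',(.601,-.012),.08,.204,.23)):
        w=sel(V,c,r,a,b);print(n,nm,rect(w) if len(w)>5 else 0)
    w=sel(V,(.635,.283),.1,.008,.02);print('trivet',circ(w) if len(w)>5 else 0)
d(.6454,-.2985,.36,135)
E
```

```text
scene kbar (array([ 645.9, -299.5]), array([104.3,  20.1]), -44.9)
scene tbar (array([601. , -11.8]), array([91.7, 19.4]), -89.8)
trivet (array([634.7, 282.8]), 76.3)
wrist kbar 0
wrist tbar (array([601.9, -10.6]), array([91.4, 17.1]), 89.7)
trivet (array([635.6, 279.2]), 74.6)
shift [-0.2855  0.0444  0.0325] turn -0.786 | rows >= 6
```

Request:
{"method": "move_arm", "body": {
  "steps": [
    [[-0.04, 0.006, 0], -0.12],
    [[-0.085, 0.013, 0], -0.28],
    [[-0.13, 0.02, 0.01], -0.44],
    [[-0.175, 0.027, 0.02], -0.6],
    [[-0.22, 0.034, 0.03], -0.75],
    [[-0.26, 0.04, 0.033], -0.786],
    [[-0.286, 0.044, 0.033], -0.786],
    [[-0.286, 0.044, 0.033], -0.786],
    [[-0.286, 0.044, 0.033], -0.786],
    [[-0.286, 0.044, 0.033], -0.786]
  ]
}}

```text
time_s: 20.05
tool_pos: [0.6455, -0.2969, 0.3593]
tool_rot: [179.9, -0.1, 135.2]
force: [-0.9, -0.3, 0.1]
grip_width: 0.0872
```

```bash
python3 - <<'E'
from h import *
p1,V=wcloud();w=sel(V,(.645,-.30),.1,.15,.19);print('kbar',rect(w))
d(.6457,-.299,.151,135)
E
```

```text
kbar (array([ 645.2, -298.5]), array([102.3,  19.2]), -44.6)
shift [-0.0015 -0.0012  0.2085] turn 0.003 | rows >= 5
```

Request:
{"method": "move_arm", "body": {
  "steps": [
    [[-0.001, -0.001, 0.06], 0],
    [[-0.001, -0.001, 0.12], 0],
    [[-0.001, -0.001, 0.17], 0],
    [[-0.001, -0.001, 0.2], 0],
    [[-0.001, -0.001, 0.208], 0],
    [[-0.001, -0.001, 0.208], 0],
    [[-0.001, -0.001, 0.208], 0]
  ]
}}

```text
time_s: 20.98
tool_pos: [0.646, -0.3007, 0.1537]
tool_rot: [179.9, 0.2, 135.1]
force: [0.2, -0.2, -0.4]
grip_width: 0.0871
```

Request:
{"method": "move_arm", "body": {
  "steps": [
    [[0, 0, 0], 0],
    [[0, 0, 0], 0],
    [[0, 0, 0], 0],
    [[0, 0, 0], 0],
    [[0, 0, 0], 0],
    [[0, 0, 0], 0],
    [[0, 0, 0], 0],
    [[0, 0, 0], 0]
  ],
  "hand": 1
}}

```text
time_s: 21.98
tool_pos: [0.6454, -0.2997, 0.1515]
tool_rot: [179.9, -0.0, 135.1]
force: [1.1, -0.2, -0.5]
grip_width: 0.0192
```

Request:
{"method": "move_arm", "body": {
  "steps": [
    [[0, 0, -0.02], 0],
    [[0, 0, -0.06], 0],
    [[0, 0, -0.12], 0],
    [[0, 0, -0.18], 0],
    [[0, 0, -0.24], 0],
    [[0, 0, -0.28], 0],
    [[0, 0, -0.28], 0],
    [[0, 0, -0.28], 0]
  ]
}}

```text
time_s: 22.98
tool_pos: [0.6445, -0.3003, 0.4292]
tool_rot: [-179.9, -0.2, 135.0]
force: [-0.4, 0.5, -6.4]
grip_width: 0.0194
```

```bash
python3 - <<'E'
from h import *
print(env.get_obs()['force'])
d(.6347,.2825,.43,180);d(.6347,.2825,.43,150)
E
```

```text
[-0.4086173   0.52135582 -6.36972888]
shift [ 0.4191  0.405  -0.0008] turn -0.786 | rows >= 11
shift [ 0.4191  0.405  -0.0008] turn -0.262 | rows >= 11
```

Request:
{"method": "move_arm", "body": {
  "steps": [
    [[0.03, 0.03, 0], -0.04],
    [[0.07, 0.068, 0], -0.1],
    [[0.11, 0.106, 0], -0.16],
    [[0.15, 0.145, 0], -0.22],
    [[0.19, 0.184, 0], -0.28],
    [[0.23, 0.222, 0], -0.34],
    [[0.27, 0.261, 0], -0.4],
    [[0.31, 0.3, 0], -0.45],
    [[0.35, 0.338, 0], -0.5],
    [[0.385, 0.372, 0], -0.524],
    [[0.41, 0.396, 0], -0.524],
    [[0.419, 0.405, 0], -0.524],
    [[0.419, 0.405, 0], -0.524],
    [[0.419, 0.405, 0], -0.524],
    [[0.419, 0.405, 0], -0.524]
  ]
}}

```text
time_s: 24.85
tool_pos: [0.6351, 0.2802, 0.432]
tool_rot: [-180.0, 0.0, 164.9]
force: [-0.7, -0.2, -5.2]
grip_width: 0.0197
```

```bash
python3 - <<'E'
from h import *
d(.6347,.2822,.1585,165)
p1,V=wcloud()
w=sel(V,(.635,.283),.1,.008,.02);print('trivet',circ(w) if len(w)>5 else 0)
E
```

```text
shift [0.0009 0.0018 0.2735] turn -0.002 | rows >= 6
trivet (array([599.3, 296.8]), 64.1)
```

Request:
{"method": "move_arm", "body": {
  "steps": [
    [[0.001, 0.002, 0.05], 0],
    [[0.001, 0.002, 0.11], 0],
    [[0.001, 0.002, 0.17], 0],
    [[0.001, 0.002, 0.22], 0],
    [[0.001, 0.002, 0.255], 0],
    [[0.001, 0.002, 0.266], 0],
    [[0.001, 0.002, 0.27], 0],
    [[0.001, 0.002, 0.272], 0],
    [[0.001, 0.002, 0.274], 0],
    [[0.001, 0.002, 0.275], 0],
    [[0.001, 0.002, 0.275], 0]
  ]
}}

```text
time_s: 26.28
tool_pos: [0.6361, 0.2845, 0.1591]
tool_rot: [179.9, 0.2, 165.0]
force: [1.9, -1.6, 4.6]
grip_width: 0.0199
```

Request:
{"method": "move_arm", "body": {
  "steps": [
    [[0, 0, -0.001], 0],
    [[0, 0, -0.001], 0],
    [[0, 0, -0.001], 0],
    [[0, 0, -0.001], 0],
    [[0, 0, -0.001], 0],
    [[0, 0, -0.001], 0]
  ],
  "hand": -1
}}

```text
time_s: 27.02
tool_pos: [0.6342, 0.2846, 0.1575]
tool_rot: [180.0, -0.0, 165.1]
force: [-0.0, -0.4, 0.5]
grip_width: 0.0718
```

Request:
{"method": "move_arm", "body": {
  "steps": [
    [[0, 0, -0.03], 0],
    [[0, 0, -0.09], 0],
    [[0, 0, -0.15], 0],
    [[0, 0, -0.2], 0],
    [[0, 0, -0.2], 0]
  ]
}}

```text
time_s: 27.65
tool_pos: [0.636, 0.2846, 0.3632]
tool_rot: [179.7, 0.4, 165.0]
force: [-0.4, 0.6, 0.1]
grip_width: 0.0871
```

```bash
python3 - <<'E'
from h import *
p,dd=env.read_camera('scene');W=cloud('scene',dd);p1,W1=wcloud();cv2.imwrite('pics/s4.png',p[:,:,::-1])
for n,V in(('scene',W),('wrist',W1)):
    for nm,c,r,a,b in(('kbar',(.635,.2825),.1,.162,.19),('tbar',(.601,-.012),.08,.204,.23),('dial',(.447,-.014),.04,.092,.11)):
        w=sel(V,c,r,a,b);print(n,nm,rect(w) if len(w)>5 else 0)
d(.4475,-.014,.25,62)
d(.4475,-.014,.087,62)
E
```

```text
scene kbar (array([636.7, 282.7]), array([103.5,  27.1]), -11.1)
scene tbar (array([601.4, -12.7]), array([92.6, 19. ]), -89.8)
scene dial (array([447.4, -13.5]), array([44.7, 15.3]), 64.8)
wrist kbar (array([636.6, 284.2]), array([101.7,  19.4]), -15.3)
wrist tbar (array([596.1,  -8.5]), array([91.8, 13.8]), 84.1)
wrist dial (array([448. , -12.1]), array([45.9, 13. ]), 61.8)
shift [ 0.1035 -0.3366  0.1077] turn 1.799 | rows >= 11
shift [ 0.1035 -0.3366  0.2707] turn 1.799 | rows >= 11
```

View pics/s4.png

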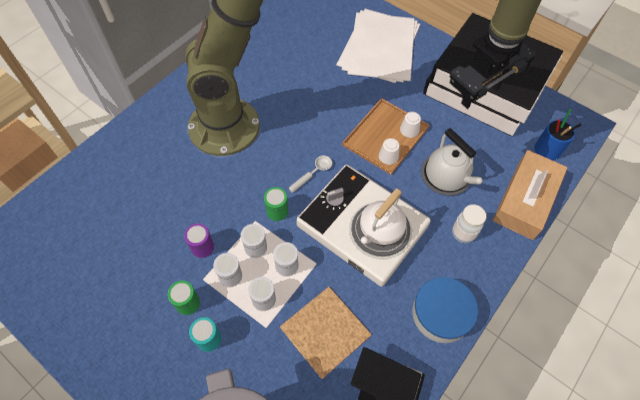

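The kettle stands centred on the trivet at (450,165) and the teapot centred on the plate at (383,222). Everything is upright and nothing else has moved. The dial is next.

Request:
{"method": "move_arm", "body": {
  "steps": [
    [[0.009, -0.03, 0], 0.15],
    [[0.018, -0.06, 0], 0.32],
    [[0.027, -0.09, 0], 0.5],
    [[0.037, -0.12, 0], 0.67],
    [[0.046, -0.15, 0], 0.84],
    [[0.055, -0.18, 0], 1.01],
    [[0.065, -0.21, 0], 1.18],
    [[0.074, -0.24, 0.02], 1.35],
    [[0.083, -0.27, 0.05], 1.52],
    [[0.093, -0.3, 0.08], 1.69],
    [[0.103, -0.337, 0.108], 1.8],
    [[0.103, -0.337, 0.108], 1.8],
    [[0.103, -0.337, 0.108], 1.8],
    [[0.103, -0.337, 0.108], 1.8]
  ]
}}

```text
time_s: 29.5
tool_pos: [0.4484, -0.0134, 0.2498]
tool_rot: [180.0, 0.0, 62.0]
force: [0.8, -0.8, -0.3]
grip_width: 0.0869
```

```bash
python3 - <<'E'
from h import *
p1,V=wcloud();cv2.imwrite('pics/w5.png',p1[:,:,::-1]);w=sel(V,(.447,-.014),.04,.092,.11);print('dial',rect(w))
d(.4475,-.013,.084,62)
E
```

```text
dial (array([447.2, -13.2]), array([47.5, 12.4]), 58.9)
shift [-0.     -0.0011  0.1659] turn 0.001 | rows >= 4
```

View pics/w5.png

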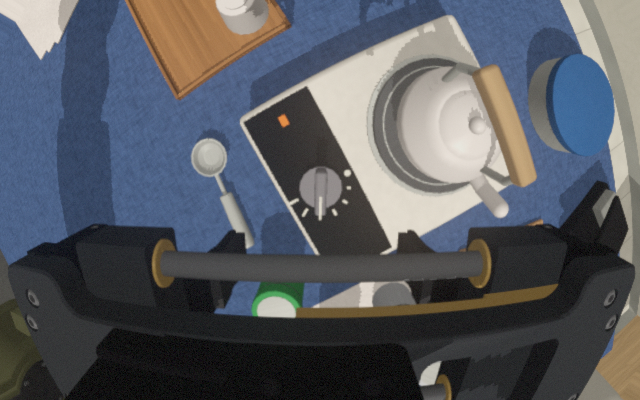

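The pointer at (320,205) is on the fourth tick, and the dot is at (347,173). Descending and pinching.

Request:
{"method": "move_arm", "body": {
  "steps": [
    [[0, -0.001, 0.06], 0.02],
    [[0, -0.001, 0.12], 0.02],
    [[0, -0.001, 0.15], 0.02],
    [[0, -0.001, 0.165], 0.02],
    [[0, -0.001, 0.165], 0.02],
    [[0, -0.001, 0.165], 0.02]
  ]
}}

```text
time_s: 30.3
tool_pos: [0.4484, -0.0137, 0.0859]
tool_rot: [179.9, -0.1, 60.8]
force: [-0.2, 0.4, 0.5]
grip_width: 0.0869
```

Request:
{"method": "move_arm", "body": {
  "steps": [
    [[0, 0, 0], 0],
    [[0, 0, 0], 0],
    [[0, 0, 0], 0],
    [[0, 0, 0], 0],
    [[0, 0, 0], 0],
    [[0, 0, 0], 0],
    [[0, 0, 0], 0],
    [[0, 0, 0], 0]
  ],
  "hand": 1,
  "squeeze": 15
}}

```text
time_s: 31.3
tool_pos: [0.447, -0.014, 0.0845]
tool_rot: [180.0, -0.0, 60.8]
force: [0.9, 0.2, -0.3]
grip_width: 0.0148
```

Request:
{"method": "move_arm", "body": {
  "steps": [
    [[0, 0, 0], -0.1],
    [[0, 0, 0], -0.2],
    [[0, 0, 0], -0.3],
    [[0, 0, 0], -0.4],
    [[0, 0, 0], -0.5],
    [[0, 0, 0], -0.6],
    [[0, 0, 0], -0.7],
    [[0, 0, 0], -0.8],
    [[0, 0, 0], -0.9],
    [[0, 0, 0], -1.0],
    [[0, 0, 0], -1.1],
    [[0, 0, 0], -1.2],
    [[0, 0, 0], -1.3],
    [[0, 0, 0], -1.4],
    [[0, 0, 0], -1.5],
    [[0, 0, 0], -1.58],
    [[0, 0, 0], -1.58],
    [[0, 0, 0], -1.58],
    [[0, 0, 0], -1.58]
  ]
}}

```text
time_s: 33.67
tool_pos: [0.4482, -0.0137, 0.0846]
tool_rot: [179.9, 0.2, 151.2]
force: [5.4, 1.1, -6.0]
grip_width: 0.0118
```

Request:
{"method": "move_arm", "body": {
  "steps": [
    [[0, 0, 0], -1.5e-05],
    [[0, 0, 0], 0],
    [[0, 0, 0], 0],
    [[0, 0, 0], 0],
    [[0, 0, 0], 0],
    [[0, 0, 0], 0]
  ],
  "hand": -1
}}

```text
time_s: 34.42
tool_pos: [0.447, -0.0139, 0.0846]
tool_rot: [180.0, 0.0, 151.3]
force: [-0.6, 0.8, 0.1]
grip_width: 0.0639
```

Request:
{"method": "move_arm", "body": {
  "steps": [
    [[0, 0, -0.03], 0],
    [[0, 0, -0.08], 0],
    [[0, 0, -0.13], 0],
    [[0, 0, -0.17], 0],
    [[0, 0, -0.17], 0]
  ]
}}

```text
time_s: 35.05
tool_pos: [0.4489, -0.0138, 0.2575]
tool_rot: [179.7, 0.2, 151.3]
force: [-0.1, 0.0, -0.7]
grip_width: 0.087
```

```bash
python3 - <<'E'
from h import *
p1,V=wcloud();w=sel(V,(.447,-.014),.04,.092,.11);print('dial',rect(w))
cv2.imwrite('pics/w6.png',cv2.resize(p1[100:300,220:420,::-1],None,fx=2.5,fy=2.5))
p,dd=env.read_camera('scene');W=cloud('scene',dd)
for n,V in(('s',W),):
  w=sel(V,(.601,-.012),.08,.204,.23);print('tbar',rect(w))
  for c in((.36,-.346),(.471,-.338),(.357,-.243),(.456,-.23)):
    w=sel(V,c,.06,.078,.1);print('tin',circ(w) if len(w)>3 else 0,len(w))
d(.4563,-.229,.2,0);d(.4563,-.229,.2,150)
E
```

```text
dial (array([447.2, -13.6]), array([45.3, 11.6]), -28.7)
tbar (array([601.2, -11.4]), array([92.8, 18.8]), -89.8)
tin (array([ 359.3, -346.2]), 32.8) 481
tin (array([ 470.5, -338.7]), 32.2) 512
tin (array([ 356.3, -243.4]), 32.5) 433
tin (array([ 456.5, -229.4]), 32.5) 459
shift [-0.1116 -0.184   0.0542] turn 2.641 | rows >= 16
shift [-0.1116 -0.184   0.0542] turn 0.023 | rows >= 5
```

View pics/w6.png

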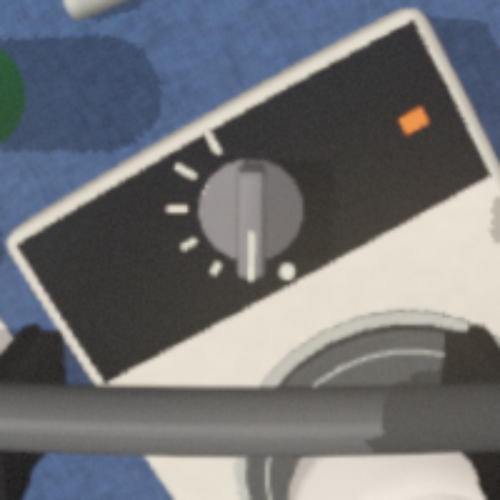

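The pointer is on the first tick next to the dot, with ticks 2 to 6 still free, so the dial is at mark 1. Next I'll weigh the tins, with the jaws diagonal to the 2x2 grid.

```bash
python3 -c "
from h import *
d(.4565,-.229,.2,45)"
```

```text
shift [-0.1118 -0.1839  0.0542] turn 1.855 | rows >= 11
```

Request:
{"method": "move_arm", "body": {
  "steps": [
    [[-0.02, -0.034, 0], 0.17],
    [[-0.04, -0.068, 0], 0.34],
    [[-0.06, -0.1, 0], 0.51],
    [[-0.08, -0.13, 0], 0.68],
    [[-0.1, -0.16, 0], 0.85],
    [[-0.112, -0.184, 0.02], 1.02],
    [[-0.112, -0.184, 0.04], 1.19],
    [[-0.112, -0.184, 0.054], 1.36],
    [[-0.112, -0.184, 0.054], 1.53],
    [[-0.112, -0.184, 0.054], 1.7],
    [[-0.112, -0.184, 0.054], 1.855],
    [[-0.112, -0.184, 0.054], 1.855],
    [[-0.112, -0.184, 0.054], 1.855]
  ]
}}

```text
time_s: 36.78
tool_pos: [0.4563, -0.229, 0.1998]
tool_rot: [-179.9, 0.1, 45.2]
force: [-0.8, -0.3, -0.0]
grip_width: 0.0871
```

```bash
python3 - <<'E'
from h import *
p1,V=wcloud()
for c in((.36,-.346),(.471,-.338),(.357,-.243),(.456,-.23)):
    w=sel(V,c,.06,.08,.1);print('tin',circ(w) if len(w)>3 else 0,len(w))
d(.4565,-.229,.044,45)
E
```

```text
tin 0 0
tin (array([ 470.6, -337.3]), 31.8) 457
tin (array([ 356.2, -242.7]), 32.0) 1212
tin (array([ 456., -229.]), 32.1) 3711
shift [ 1.00e-04 -0.00e+00  1.56e-01] turn 0.002 | rows >= 4
```

Request:
{"method": "move_arm", "body": {
  "steps": [
    [[0, 0, 0.06], 0],
    [[0, 0, 0.11], 0],
    [[0, 0, 0.145], 0],
    [[0, 0, 0.156], 0],
    [[0, 0, 0.156], 0],
    [[0, 0, 0.156], 0]
  ]
}}

```text
time_s: 37.58
tool_pos: [0.4582, -0.2296, 0.0461]
tool_rot: [179.9, -0.1, 45.0]
force: [0.0, 0.1, 0.9]
grip_width: 0.0873
```

Request:
{"method": "move_arm", "body": {
  "steps": [
    [[0, 0, 0], 0],
    [[0, 0, 0], 0],
    [[0, 0, 0], 0],
    [[0, 0, 0], 0],
    [[0, 0, 0], 0],
    [[0, 0, 0], 0]
  ],
  "hand": 1,
  "squeeze": 20
}}

```text
time_s: 38.33
tool_pos: [0.4571, -0.2291, 0.0448]
tool_rot: [-180.0, -0.0, 45.0]
force: [-0.6, 1.2, 4.5]
grip_width: 0.0616
```

Request:
{"method": "move_arm", "body": {
  "steps": [
    [[0, 0, -0.01], 0],
    [[0, 0, -0.03], 0],
    [[0, 0, -0.04], 0],
    [[0, 0, -0.04], 0],
    [[0, 0, -0.04], 0],
    [[0, 0, -0.04], 0],
    [[0, 0, -0.04], 0]
  ]
}}

```text
time_s: 39.2
tool_pos: [0.4566, -0.2291, 0.0842]
tool_rot: [-180.0, 0.0, 45.0]
force: [-0.4, 0.4, -1.3]
grip_width: 0.0617
```

```bash
cat > f.py <<'E'
from h import *
F=[]
for i in range(5): F.append(env.get_obs()['force'][2]);env.read_camera('top')
print('Fz',np.round(F,2),np.mean(F)); print(env.get_obs()['tool_pos'])
E
python3 f.py
```

```text
Fz [-1.32 -0.32 -1.15  0.15 -1.22] -0.7723095361845921
[ 0.45682882 -0.22919494  0.08447527]
```

About 0.8 N, so this one is empty. Setting it back and going on to the next.

Request:
{"method": "move_arm", "body": {
  "steps": [
    [[0, 0, 0.02], 0],
    [[0, 0, 0.033], 0],
    [[0, 0, 0.037], 0],
    [[0, 0, 0.039], 0],
    [[0, 0, 0.04], 0],
    [[0, 0, 0.04], 0]
  ]
}}

```text
time_s: 40.2
tool_pos: [0.4572, -0.2292, 0.0449]
tool_rot: [180.0, -0.0, 45.0]
force: [0.1, 0.4, -1.4]
grip_width: 0.0613
```

Request:
{"method": "move_arm", "body": {
  "steps": [
    [[0, 0, 0], 0],
    [[0, 0, 0], 0],
    [[0, 0, 0], 0],
    [[0, 0, 0], 0],
    [[0, 0, 0], 0]
  ],
  "hand": -1
}}

```text
time_s: 40.83
tool_pos: [0.4569, -0.2291, 0.0445]
tool_rot: [-180.0, -0.0, 45.0]
force: [-0.6, 0.4, -0.7]
grip_width: 0.0869
```

Request:
{"method": "move_arm", "body": {
  "steps": [
    [[0, 0, -0.03], 0],
    [[0, 0, -0.08], 0],
    [[0, 0, -0.13], 0],
    [[0, 0, -0.156], 0],
    [[0, 0, -0.156], 0]
  ]
}}

```text
time_s: 41.45
tool_pos: [0.4583, -0.2295, 0.2024]
tool_rot: [179.8, -0.2, 45.0]
force: [0.4, -0.1, -0.7]
grip_width: 0.0872
```

```bash
python3 - <<'E'
from h import *
p,dd=env.read_camera('scene');V=cloud('scene',dd)
for c in((.36,-.346),(.471,-.338),(.357,-.243),(.456,-.23)):
    w=sel(V,c,.06,.08,.1);print('tin',circ(w) if len(w)>3 else 0,len(w))
d(.4705,-.338,.19,45);d(.4705,-.338,.044,45)
E
```

```text
tin (array([ 359.3, -346.9]), 32.5) 463
tin (array([ 471.7, -339.3]), 32.7) 486
tin (array([ 356.2, -243.5]), 32.5) 414
tin (array([ 467., -239.]), 28.2) 128
shift [-0.0678  0.0864  0.0109] turn 0.001 | rows >= 3
shift [-0.0678  0.0864  0.1569] turn 0.001 | rows >= 5
```

Request:
{"method": "move_arm", "body": {
  "steps": [
    [[-0.03, 0.04, 0], 0],
    [[-0.06, 0.075, 0], 0],
    [[-0.068, 0.087, 0.01], 0],
    [[-0.068, 0.087, 0.04], 0],
    [[-0.068, 0.087, 0.08], 0],
    [[-0.068, 0.087, 0.12], 0],
    [[-0.068, 0.087, 0.15], 0],
    [[-0.068, 0.087, 0.157], 0],
    [[-0.068, 0.087, 0.157], 0],
    [[-0.068, 0.087, 0.157], 0]
  ]
}}

```text
time_s: 42.75
tool_pos: [0.4709, -0.3394, 0.0446]
tool_rot: [179.9, -0.0, 45.0]
force: [0.8, -0.5, 0.4]
grip_width: 0.0871
```

Request:
{"method": "move_arm", "body": {
  "steps": [
    [[0, 0, 0], 0],
    [[0, 0, 0], 0],
    [[0, 0, 0], 0],
    [[0, 0, 0], 0],
    [[0, 0, 0], 0],
    [[0, 0, 0], 0]
  ],
  "hand": 1
}}

```text
time_s: 43.5
tool_pos: [0.4706, -0.3387, 0.0438]
tool_rot: [180.0, -0.0, 45.0]
force: [-0.6, 0.8, 3.1]
grip_width: 0.0616
```

Request:
{"method": "move_arm", "body": {
  "steps": [
    [[0, 0, -0.01], 0],
    [[0, 0, -0.03], 0],
    [[0, 0, -0.04], 0],
    [[0, 0, -0.04], 0],
    [[0, 0, -0.04], 0],
    [[0, 0, -0.04], 0],
    [[0, 0, -0.04], 0]
  ]
}}

```text
time_s: 44.38
tool_pos: [0.4701, -0.3386, 0.0831]
tool_rot: [-180.0, 0.0, 45.0]
force: [0.3, 0.0, -1.2]
grip_width: 0.062
```

```bash
python3 f.py
```

```text
Fz [-1.21 -1.54 -0.66 -0.63 -0.93] -0.9944855170981197
[ 0.47031332 -0.33877825  0.08347139]
```

Also empty.

Request:
{"method": "move_arm", "body": {
  "steps": [
    [[0, 0, 0.02], 0],
    [[0, 0, 0.033], 0],
    [[0, 0, 0.037], 0],
    [[0, 0, 0.039], 0],
    [[0, 0, 0.04], 0],
    [[0, 0, 0.04], 0]
  ]
}}

```text
time_s: 45.38
tool_pos: [0.4706, -0.3389, 0.0439]
tool_rot: [180.0, -0.0, 45.0]
force: [0.5, -1.1, -0.7]
grip_width: 0.062
```

Request:
{"method": "move_arm", "body": {
  "steps": [
    [[0, 0, 0], 0],
    [[0, 0, 0], 0],
    [[0, 0, 0], 0],
    [[0, 0, 0], 0],
    [[0, 0, 0], 0]
  ],
  "hand": -1
}}

```text
time_s: 46.0
tool_pos: [0.4704, -0.3387, 0.0435]
tool_rot: [180.0, -0.0, 45.0]
force: [-0.1, -0.3, 0.7]
grip_width: 0.0864
```

Request:
{"method": "move_arm", "body": {
  "steps": [
    [[0, 0, -0.03], 0],
    [[0, 0, -0.08], 0],
    [[0, 0, -0.13], 0],
    [[0, 0, -0.156], 0],
    [[0, 0, -0.156], 0]
  ]
}}

```text
time_s: 46.62
tool_pos: [0.4714, -0.3397, 0.2016]
tool_rot: [179.8, -0.1, 45.0]
force: [-0.0, 0.7, -0.0]
grip_width: 0.0871
```

```bash
python3 - <<'E'
from h import *
p,dd=env.read_camera('scene');V=cloud('scene',dd)
for c in((.36,-.346),(.471,-.338),(.357,-.243),(.456,-.23)):
    w=sel(V,c,.06,.08,.1);print('tin',circ(w) if len(w)>3 else 0,len(w))
d(.3595,-.346,.19,45);d(.3595,-.346,.044,45)
E
```

```text
tin (array([ 359.7, -346.5]), 32.5) 442
tin (array([ 471.3, -339.9]), 31.8) 28
tin 0 0
tin (array([ 456.9, -230.2]), 32.2) 439
shift [-0.0837 -0.0736  0.0099] turn 0.001 | rows >= 3
shift [-0.0837 -0.0736  0.1559] turn 0.001 | rows >= 5
```

Request:
{"method": "move_arm", "body": {
  "steps": [
    [[-0.04, -0.035, 0], 0],
    [[-0.07, -0.065, 0], 0],
    [[-0.084, -0.074, 0.01], 0],
    [[-0.084, -0.074, 0.04], 0],
    [[-0.084, -0.074, 0.08], 0],
    [[-0.084, -0.074, 0.12], 0],
    [[-0.084, -0.074, 0.149], 0],
    [[-0.084, -0.074, 0.156], 0],
    [[-0.084, -0.074, 0.156], 0],
    [[-0.084, -0.074, 0.156], 0]
  ]
}}

```text
time_s: 47.92
tool_pos: [0.3593, -0.3464, 0.0445]
tool_rot: [179.9, -0.0, 45.0]
force: [0.9, 0.5, -0.3]
grip_width: 0.0871
```

Request:
{"method": "move_arm", "body": {
  "steps": [
    [[0, 0, 0], 0],
    [[0, 0, 0], 0],
    [[0, 0, 0], 0],
    [[0, 0, 0], 0],
    [[0, 0, 0], 0],
    [[0, 0, 0], 0]
  ],
  "hand": 1
}}

```text
time_s: 48.68
tool_pos: [0.3589, -0.3458, 0.0437]
tool_rot: [180.0, -0.0, 45.0]
force: [0.1, 1.5, 4.2]
grip_width: 0.0618
```

Request:
{"method": "move_arm", "body": {
  "steps": [
    [[0, 0, -0.01], 0],
    [[0, 0, -0.03], 0],
    [[0, 0, -0.04], 0],
    [[0, 0, -0.04], 0],
    [[0, 0, -0.04], 0],
    [[0, 0, -0.04], 0],
    [[0, 0, -0.04], 0]
  ]
}}

```text
time_s: 49.55
tool_pos: [0.3584, -0.3457, 0.0832]
tool_rot: [-180.0, 0.0, 45.0]
force: [0.4, 0.6, -0.6]
grip_width: 0.0617
```

```bash
python3 f.py
```

```text
Fz [-0.63 -1.31 -1.54 -1.37 -0.76] -1.1208872885519396
[ 0.3585676  -0.34587862  0.08345501]
```

Empty as well, so the fourth must be the full one. Setting this back, then finding the fourth.

Request:
{"method": "move_arm", "body": {
  "steps": [
    [[0, 0, 0.02], 0],
    [[0, 0, 0.033], 0],
    [[0, 0, 0.037], 0],
    [[0, 0, 0.039], 0],
    [[0, 0, 0.04], 0],
    [[0, 0, 0.04], 0]
  ]
}}

```text
time_s: 50.55
tool_pos: [0.3589, -0.346, 0.0438]
tool_rot: [180.0, -0.0, 45.0]
force: [0.1, 0.4, -0.9]
grip_width: 0.0613
```

Request:
{"method": "move_arm", "body": {
  "steps": [
    [[0, 0, 0], 0],
    [[0, 0, 0], 0],
    [[0, 0, 0], 0],
    [[0, 0, 0], 0],
    [[0, 0, 0], 0]
  ],
  "hand": -1
}}

```text
time_s: 51.18
tool_pos: [0.3587, -0.3458, 0.0435]
tool_rot: [180.0, -0.0, 45.0]
force: [0.4, 0.0, -0.6]
grip_width: 0.0871
```

Request:
{"method": "move_arm", "body": {
  "steps": [
    [[0, 0, -0.03], 0],
    [[0, 0, -0.08], 0],
    [[0, 0, -0.13], 0],
    [[0, 0, -0.156], 0],
    [[0, 0, -0.156], 0]
  ]
}}

```text
time_s: 51.8
tool_pos: [0.3599, -0.3465, 0.2013]
tool_rot: [179.8, -0.2, 45.1]
force: [-0.2, -0.1, -1.0]
grip_width: 0.0868
```

```bash
python3 - <<'E'
from h import *
p,dd=env.read_camera('scene');V=cloud('scene',dd);p1,V1=wcloud();cv2.imwrite('pics/s7.png',np.vstack([p,p1])[:,:,::-1][:, :][::1]);cv2.imwrite('pics/s7.png',cv2.resize(np.hstack([p,p1])[:,:,::-1],(800,250)))
for X in(V,V1):
  for c in((.36,-.346),(.471,-.338),(.357,-.243),(.456,-.23)):
    w=sel(X,c,.06,.08,.1);print('tin',circ(w) if len(w)>3 else 0,len(w))
d(.3567,-.243,.19,45);d(.3567,-.243,.044,45)
E
```

```text
tin (array([ 361.8, -346.6]), 31.3) 190
tin (array([ 471.2, -339.3]), 31.6) 487
tin (array([ 356.6, -243.4]), 32.3) 411
tin (array([ 455.9, -230.7]), 32.2) 439
tin (array([ 359.2, -345.7]), 31.9) 3704
tin (array([ 470.7, -338.1]), 32.0) 3740
tin (array([ 355.9, -242.9]), 32.0) 3735
tin (array([ 456.1, -230.2]), 32.0) 3746
shift [ 0.0712 -0.0736  0.0089] turn 0.001 | rows >= 3
shift [ 0.0712 -0.0736  0.1549] turn 0.001 | rows >= 4
```

View pics/s7.png

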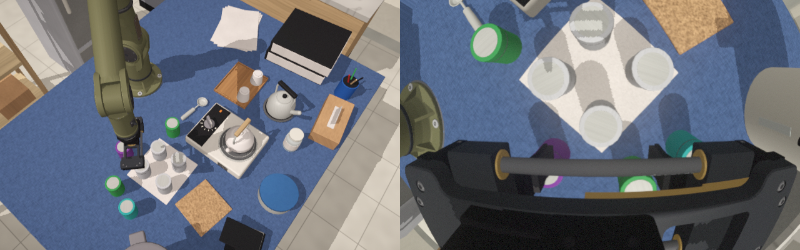

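All four tins stand where they were; the fourth had only been hidden by the arm. The teapot, kettle and look-alikes are also in place.

Request:
{"method": "move_arm", "body": {
  "steps": [
    [[0.035, -0.037, 0], 0],
    [[0.06, -0.065, 0], 0],
    [[0.071, -0.074, 0.01], 0],
    [[0.071, -0.074, 0.04], 0],
    [[0.071, -0.074, 0.08], 0],
    [[0.071, -0.074, 0.12], 0],
    [[0.071, -0.074, 0.149], 0],
    [[0.071, -0.074, 0.155], 0],
    [[0.071, -0.074, 0.155], 0],
    [[0.071, -0.074, 0.155], 0]
  ]
}}

```text
time_s: 53.15
tool_pos: [0.3572, -0.2439, 0.0454]
tool_rot: [179.9, -0.1, 45.0]
force: [0.4, -0.2, 0.2]
grip_width: 0.0867
```

Request:
{"method": "move_arm", "body": {
  "steps": [
    [[0, 0, 0], 0],
    [[0, 0, 0], 0],
    [[0, 0, 0], 0],
    [[0, 0, 0], 0],
    [[0, 0, 0], 0],
    [[0, 0, 0], 0]
  ],
  "hand": 1,
  "squeeze": 25
}}

```text
time_s: 53.9
tool_pos: [0.3566, -0.2431, 0.0447]
tool_rot: [-180.0, -0.0, 45.0]
force: [-2.4, 2.4, 4.2]
grip_width: 0.0618
```

Request:
{"method": "move_arm", "body": {
  "steps": [
    [[0, 0, -0.01], 0],
    [[0, 0, -0.03], 0],
    [[0, 0, -0.04], 0],
    [[0, 0, -0.04], 0],
    [[0, 0, -0.04], 0],
    [[0, 0, -0.04], 0],
    [[0, 0, -0.04], 0]
  ]
}}

```text
time_s: 54.78
tool_pos: [0.3561, -0.2433, 0.0842]
tool_rot: [-180.0, 0.0, 45.0]
force: [0.5, -0.1, -2.5]
grip_width: 0.0614
```

```bash
python3 f.py; python3 - <<'E'
from h import *
p,dd=env.read_camera('scene');V=cloud('scene',dd);I=np.ascontiguousarray(p[:,:,::-1])
for c in((.467,.228),(.461,.349)):
    w=sel(V,c,.05,.05,.1);print('cup',circ(w) if len(w)>3 else 0)
w=sel(V,(.414,.289),.16,.010,.02);print('tray rim',rect(w))
w=sel(V,(.37,.289),.07,.02,.2);print('on near half',len(w))
E
```

```text
Fz [-2.46 -3.27 -3.59 -3.67 -3.77] -3.3520916720318907
[ 0.3564615  -0.24331425  0.08448904]
cup (array([465.2, 227.8]), 26.2)
cup (array([459.5, 352. ]), 26.7)
tray rim (array([446.9, 289.2]), array([247.6, 222.8]), 2.1)
on near half 0
```

3.4 N: this is the full tin. I'll carry it to the tray in an arc, keeping within reach and above the teapot.

```bash
python3 - <<'E'
from h import *
for a in((.356,-.243,.30,45),(.42,-.20,.30,45),(.49,-.10,.30,75),(.51,0,.30,105),(.49,.1,.30,135),(.43,.2,.30,165),(.37,.287,.30,165)): d(*a)
E
```

```text
shift [-1.000e-04 -6.000e-04 -2.155e-01] turn 0.0 | rows >= 5
shift [ 0.0756  0.0143 -0.2155] turn 0.0 | rows >= 5
shift [ 0.1958 -0.0069 -0.2155] turn -0.523 | rows >= 6
shift [ 0.2807 -0.0634 -0.2155] turn -1.047 | rows >= 7
shift [ 0.3373 -0.1482 -0.2155] turn -1.57 | rows >= 10
shift [ 0.3656 -0.2614 -0.2155] turn -2.094 | rows >= 13
shift [ 0.3847 -0.3653 -0.2155] turn -2.094 | rows >= 13
```

Request:
{"method": "move_arm", "body": {
  "steps": [
    [[0, 0, -0.05], 0],
    [[0, 0, -0.1], 0],
    [[0, 0, -0.16], 0],
    [[0, 0, -0.215], 0],
    [[0.04, 0.007, -0.215], 0],
    [[0.076, 0.014, -0.215], 0],
    [[0.116, 0.007, -0.215], -0.17],
    [[0.156, 0, -0.215], -0.34],
    [[0.196, -0.007, -0.215], -0.5],
    [[0.224, -0.026, -0.215], -0.67],
    [[0.252, -0.045, -0.215], -0.84],
    [[0.281, -0.063, -0.215], -1.0],
    [[0.3, -0.092, -0.215], -1.17],
    [[0.32, -0.12, -0.215], -1.34],
    [[0.337, -0.148, -0.215], -1.5],
    [[0.347, -0.186, -0.215], -1.67],
    [[0.357, -0.224, -0.215], -1.84],
    [[0.366, -0.261, -0.215], -2.0],
    [[0.372, -0.3, -0.215], -2.094],
    [[0.378, -0.33, -0.215], -2.094]
  ]
}}

```text
time_s: 57.58
tool_pos: [0.3889, 0.2588, 0.2992]
tool_rot: [-180.0, -0.0, 165.1]
force: [0.7, -0.3, -3.1]
grip_width: 0.0618
```

```bash
python3 - <<'E'
from h import *
p1,V=wcloud()
w=sel(V,(.4135,.2885),.15,.011,.02);print('tray rim',rect(w) if len(w)>9 else 0)
d(.37,.287,.30,165);d(.37,.287,.0495,165)
E
```

```text
tray rim (array([414.7, 290.1]), array([221.5, 180.4]), -88.0)
shift [ 0.0215  0.0192 -0.0009] turn 0.008 | rows >= 2
shift [0.0215 0.0192 0.2496] turn 0.008 | rows >= 6
```

Request:
{"method": "move_arm", "body": {
  "steps": [
    [[0.021, 0.02, 0], 0],
    [[0.021, 0.02, 0.05], 0],
    [[0.021, 0.02, 0.11], 0],
    [[0.021, 0.02, 0.17], 0],
    [[0.021, 0.02, 0.22], 0],
    [[0.021, 0.02, 0.238], 0],
    [[0.021, 0.02, 0.244], 0],
    [[0.021, 0.02, 0.247], 0],
    [[0.021, 0.02, 0.249], 0],
    [[0.021, 0.02, 0.25], 0],
    [[0.021, 0.02, 0.25], 0]
  ]
}}

```text
time_s: 59.0
tool_pos: [0.3754, 0.2823, 0.05]
tool_rot: [179.9, 0.0, 165.0]
force: [-0.2, -0.1, -2.3]
grip_width: 0.0614
```

Request:
{"method": "move_arm", "body": {
  "steps": [
    [[0, 0, -0.003], 0],
    [[0.006, 0.004, -0.003], 0],
    [[0.006, 0.004, -0.003], 0],
    [[0.006, 0.004, -0.001], 0],
    [[0.006, 0.004, 0.0], 0],
    [[0.006, 0.004, 0.001], 0],
    [[0.006, 0.004, 0.002], 0],
    [[0.006, 0.004, 0.002], 0]
  ]
}}

```text
time_s: 60.0
tool_pos: [0.3703, 0.2874, 0.0496]
tool_rot: [-180.0, -0.1, 165.0]
force: [-7.0, -4.8, 15.8]
grip_width: 0.0615
```

Request:
{"method": "move_arm", "body": {
  "steps": [
    [[0, 0, -0.001], 0],
    [[0, 0, -0.001], 0],
    [[0, 0, -0.001], 0],
    [[0, 0, -0.001], 0]
  ]
}}

```text
time_s: 60.5
tool_pos: [0.3703, 0.2874, 0.0497]
tool_rot: [-180.0, -0.0, 165.0]
force: [-4.6, -2.9, 8.7]
grip_width: 0.0617
```

Request:
{"method": "move_arm", "body": {
  "steps": [
    [[0, 0, 0], 0],
    [[0, 0, 0], 0],
    [[0, 0, 0], 0],
    [[0, 0, 0], 0],
    [[0, 0, 0], 0],
    [[0, 0, 0], 0]
  ],
  "hand": -1
}}

```text
time_s: 61.25
tool_pos: [0.3703, 0.2875, 0.0485]
tool_rot: [-180.0, -0.0, 165.0]
force: [0.0, 0.1, -0.5]
grip_width: 0.0866
```

Request:
{"method": "move_arm", "body": {
  "steps": [
    [[0, 0, -0.02], 0],
    [[0, 0, -0.06], 0],
    [[0, 0, -0.11], 0],
    [[0, 0, -0.17], 0],
    [[0, 0, -0.23], 0],
    [[0.05, 0, -0.25], 0],
    [[0.05, 0, -0.25], 0],
    [[0.05, 0, -0.25], 0]
  ]
}}

```text
time_s: 62.25
tool_pos: [0.3222, 0.3001, 0.2983]
tool_rot: [-180.0, 0.0, 165.0]
force: [-0.1, -0.7, -0.5]
grip_width: 0.0872
```

```bash
python3 - <<'E'
from h import *
p1,V=wcloud();p,dd=env.read_camera('scene');W=cloud('scene',dd);p2,d2=env.read_camera('top');T=cloud('top',d2)
for n,X in(('wrist',V),('scene',W),('top',T)):
    for nm,c,r,a,b,f in(('tin',(.371,.288),.05,.08,.11,circ),('cup',(.465,.228),.045,.05,.08,circ),('cup',(.46,.35),.045,.05,.08,circ),('kbar',(.635,.2825),.1,.162,.19,rect),('tbar',(.601,-.012),.08,.204,.23,rect),('dial',(.447,-.014),.04,.092,.11,rect),
      ('tinE',(.36,-.346),.06,.08,.1,circ),('tinE',(.471,-.338),.06,.08,.1,circ),('tinE',(.456,-.23),.06,.08,.1,circ)):
        w=sel(X,c,r,a,b);print(n,nm,f(w) if len(w)>9 else 0,w[:,2].mean().round(3) if len(w) else '')
cv2.imwrite('pics/s8.png',cv2.resize(np.hstack([p,p2])[:,:,::-1],(800,250)))
E
```

```text
wrist tin (array([370.5, 287.3]), 32.2) 0.091
wrist cup (array([466.7, 231.8]), 24.2) 0.067
wrist cup (array([446.6, 354.3]), 20.8) 0.06
wrist kbar 0 
wrist tbar 0 
wrist dial 0 
wrist tinE 0 
wrist tinE 0 
wrist tinE 0 
scene tin (array([372.3, 286.4]), 33.6) 0.089
scene cup (array([468.5, 227.5]), 28.1) 0.063
scene cup (array([461.5, 350. ]), 27.0) 0.063
scene kbar (array([635.9, 281.2]), array([104.1,  23.9]), -13.4) 0.174
scene tbar (array([601.5, -10.3]), array([95.9, 18.9]), -89.7) 0.212
scene dial (array([447.3, -14.6]), array([47.5, 12.2]), -29.6) 0.098
scene tinE (array([ 360.2, -346.3]), 32.6) 0.084
scene tinE (array([ 472.3, -338.8]), 32.3) 0.085
scene tinE (array([ 456.7, -229.9]), 32.6) 0.084
top tin (array([368.9, 286.1]), 32.0) 0.089
top cup (array([462.7, 229.7]), 25.1) 0.063
top cup (array([456.6, 353.9]), 26.0) 0.064
top kbar (array([633.6, 283.1]), array([101.8,  21.7]), -14.8) 0.175
top tbar (array([597.4, -10.8]), array([86.8, 19. ]), -89.1) 0.212
top dial (array([444.8, -13.4]), array([46.9, 11.7]), -29.2) 0.098
top tinE (array([ 355.5, -344.9]), 31.4) 0.084
top tinE (array([ 467.4, -337.7]), 31.2) 0.084
top tinE (array([ 452.6, -229.9]), 31.1) 0.084
```

View pics/s8.png

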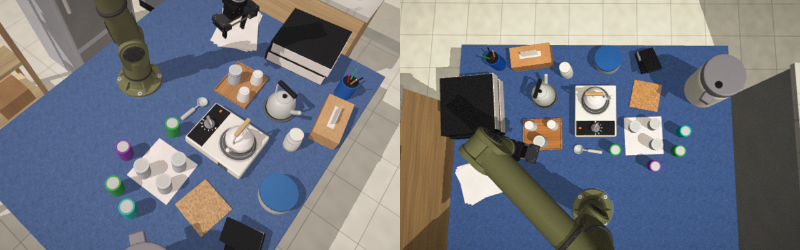

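Everything is in place: the pots are swapped and upright, the dial is at 1, the full tin is on the tray, and the three empties are back on the paper. Handing in.

```bash
python3 -c "
from cell import env
print(env.sign_off())"
```

```text
the job is handed in; nothing more can be done
None
```

The tea table is ready and handed in at about 62 s of the 210 s. No verdict was reported, so the positions below come from my own last camera checks.

- **Pots:** I parked the kettle on the cork mat, moved the teapot to the hot plate, then moved the kettle to the trivet. Both stand upright within about 2 mm of centre.
- **Dial:** It started at mark 4, so I turned it back 90°. A close-up showed the pointer on the first tick, and the bar last measured about −29°, where mark 1 is −30°.
- **Tins:** Three of the four lifted at about 0.8–1.1 N (empty) and went back to within 1–2 mm of where they stood. The fourth lifted at 3.4 N (full). It now stands upright on the free half of the tray at (0.371, 0.287), within 1 mm of the point I aimed for.

The two tea glasses are still standing and the green, purple and turquoise look-alikes were left alone. I saw no sign of anything being knocked aside.

The top camera read x about 3–4 mm lower than the other two. The scene and wrist cameras agreed with each other, so I used those. When I set the full tin down, the tray briefly pushed back with about 16 N, below the 40 N limit.

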